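Seat the tube block on the shaker's locating pins and hold it pressed down

TASK

Take the blue tube block from the bench, turn it so its yellow end is at the thicker of the two pins on the shaker's plate (the side with the yellow strip), and slide it over the pins until it drops on and lies flat on the plate. Then press the block down against the plate's springs, all the way to the stop, and finish while still holding it pressed down there with the gripper. Leave the beaker, bottle, tube rack and timer alone.

Things in the scene. Friction and masses are not known exactly. Their poses are not given: they have to be found in the camera images.
- block: Loose tube block: solid blue metal, 50 (x) x 96 (y) x 50 (z) mm, 0.3 to 0.5 kg, dark wells drawn on its flat top, +y end yellow. Starts upright on the bench. Origin: centre of its underside; z up. Two blind holes in its underside, 16 mm deep, on x = 0: see block_hole. Grip it across its 50 mm sides, fingers closing along its x.
- block_mark (a point): Middle of the top edge of the block's yellow end: 48 mm along +y and 50 mm above the block's origin; axes as the block's.
- block_hole (a point): Mouth of the block's wide hole, in its underside at y = +28 mm (yellow end): 14 mm across, for the thick pin. The narrow hole, 10 mm across, for the thin pin, lies at y = -28 mm. Both mouths have 1.5 mm chamfers. Axes as the block's.
- shaker: The white bench shaker, fixed to the bench, 150 (x) x 170 (y) mm and 72 mm high (top of its housing), with a display and a blue knob on its -x side. Origin: centre of its underside on the bench; z up. On top it carries the dark plate; a yellow strip on the housing beside it, at +y, marks the thick pin's side.
- seat (a point): Centre of the top face of the shaker's dark steel plate (70 mm in x, 112 mm in y); 84 mm above the bench with the plate up, 8 mm along +x from the shaker's origin; axes as the shaker's. Moves with the plate. When the block is on, its origin is here and its x, y, z lie along this point's x, y, z; it then hides the pins.
- thick_pin (a point): Tip of the thick brass pin, 12 mm across, at y = +28 mm from seat, standing 10 mm above the plate. The thin pin, 8 mm across and as tall, stands at y = -28 mm; both at x = 0. The radius of each shrinks by 2 mm over the top 3 mm. Both move with the plate. Axes as the shaker's.
- plate (a joint): How far the plate is pushed down, in m: 0 up, 0.008 at its stop. Springs hold it up: it starts to sink under about 8 N (the block alone does not move it) and needs about 14.5 N at the stop, block's weight of about 4 N included. Pushing the block on the pin tips out of line sinks it too; it springs up again as the pins enter the holes.
- beaker: Bystander: glass beaker, 72 mm across, 90 mm high. Origin: centre of its underside. Leave alone.
- bottle: Bystander: white bottle with blue cap, 60 mm across, 140 mm high. Origin: centre of its underside. Leave alone.
- rack: Bystander: blue tube rack with three capped tubes, 55 (x) x 120 (y) x 103 (z) mm. Origin: centre of its underside. Leave alone.
- timer: Bystander: grey bench timer, 55 (x) x 60 (y) x 18 (z) mm, lying flat to the left of the work. Origin: centre of its underside. Leave alone.
There are look-alikes about, which are no part of the job. Several things look just like the block: the one meant starts nearest to the robot's base.

How it is judged:
On the way, in this order (a step that is already met when the one before it is completed fails the run):
1. the block is lifted clear of the bench (height (world z) of block above 0.06 m), for 0.1 s.
2. the block has dropped over both pins and lies flat on the plate, its yellow end at the thick pin (z of block in the frame of seat between -0.003 and 0.0025 m and horizontal distance between block and seat below 0.003 m and y of block_mark in the frame of seat above 0.04 m), for 0.1 s.
At the end, for the whole second after the job is handed in: The block lies flat on the plate (within 2.5 mm in height, 3 mm sideways, 0.05 rad tilt and 0.08 rad yaw) with its yellow end at the thick pin, and the gripper's fingers, touching the block with more than 2 N, keep the plate pressed down by at least 5.5 of its 8 mm (all of step 2 and angle between block's own z axis and vertical below 0.05 rad and angle between the y axis of block and the y axis of seat, either way round below 0.08 rad and value of joint plate above 0.0055 m and velocity of joint plate below 0.005 m/s and contact force between the fingers and block above 2 N); the arm keeps its last pose, push and grip.
It fails at once if a bystander is shifted by more than 25 mm (distance of any of beaker, bottle, rack, timer from where it was at the start of the episode above 0.025 m).
It also fails if it takes over 45 s, if anything falls off the work surface, if the arm or the gripper's body presses on something with over 40 N, if the wrist force passes 120 N, or if a joint passes its speed limit or range.

ROBOT

A 7-joint arm with a two-finger parallel gripper is mounted at the origin on the work surface. World frame = base frame: x ahead of the robot, y to its left, z up, the work surface at z = 0. Lengths are in m, angles in rad, forces in N, time in s.
With the tool pointing down it reaches from about 0.425 to 0.875 m from the base axis. Payload 4.7 kg.
Tool frame: the origin (TCP) lies where the fingers leave the gripper's body, on its centre line; the fingertips stand 70 mm ahead of it and the grasp point (between the pads) lies 51 mm ahead of it; z points along the fingers, y is the line along which they close (so a half turn about z gives the same grasp; the last joint's range is limited). The gripper opens to 87 mm and grips with 3 to 60 N. Pads are 19 mm wide; open, the fingers measure 117 mm over their backs; the gripper's body (75 mm by 190 mm) begins 51 mm behind the grasp point.
Start: joints at [1.317, 0.321, -0.07, 1.45, 0.023, 1.371, -0.057], TCP at [0.172, -0.627, 0.292] pointing down, gripper open.
Joint ranges: [-2.86, 2.86], [-0.3, 2.09], [-1.38, 1.24], [0.06, 2.45], [-1.56, 4.7], [0.09, 2.05], [-2.69, 2.69]. Speed limits (rad/s): [2.57, 2.57, 3.14, 3.14, 3.14, 3.14, 3.14].

INTERFACE

Orientations are given as a rotation vector (axis times angle).
In Python, from bench import ctrl gives the robot as it stands.
- The arm moves only by the tool play_rows, never from a script. Its argument "increments" is a list that holds one entry, the list of rows, each a list of 7 numbers: the shift along the tool's x, y, z as a fraction of full scale, then the turn, a rotation vector about the tool's x, y, z as a fraction of full scale, then the gripper command: -1 is shut, 1 is fully open, values between are in proportion. A call has 1 to 8 rows; each row is the pose to reach, as a shift and turn from the pose commanded when the call began, along the tool's axes at that moment; what a row does not reach only later rows make up. Full scale, the value 1, is 0.1 m for a shift and 90 degrees for a turn. A row lasts 1/10 s, in which the tool goes at most 50 mm and 8.59 degrees, less where a joint would pass 70% of its speed; a pose out of reach is approached as far as the arm can. A call with a number of a shift or a turn outside -1 to 1 is refused whole. A call with a gripper value outside its range is refused whole. The fingers move at their own pace and stop on an object; "squeeze" is the grip in N (left out, the last holds). Time passes only in rows, so rows that repeat a pose let the fingers close. It gives the time, the measured TCP pose, the force, the opening and the grip force at its end, in the units of the state.
- ctrl.get_state(): the state, without advancing time (a new reading comes with each control period).
- ctrl.get_image(name): name is "scene" or "side" or "wrist"; returns the picture (420x560x3 uint8, red, green, blue); there is no depth.
- ctrl.get_calibration(name): a dict with "vertical_fov" (degrees; the focal length in pixels is half the picture's height over the tangent of half this angle, whatever the lens; pixels are square), "cx", "cy" (the principal point, pixels), "R" (3x3) and "t" (3): a world point X has camera coordinates R X + t; the wrist camera has in their place "T_tool_cam" (4x4, takes a point from camera to tool coordinates, whose origin is the TCP and whose axes are the flange's). Camera axes: x right, y down, z forward; pixel columns grow to the right and rows downward; lengths in m; the calibration is good to about 2 mm. A picture is of the moment at which its call begins: read the wrist's pose just before it. get_calibration takes no time and is no camera call.
- ctrl.close_job(): hands the job in; it is judged then, once.
The state is a dict: "time": time; "joint_positions": joint angles; "qd": joint speeds; "joint_torque": joint torques, N m; "position": TCP position; "tool_rot": TCP orientation; "ft_force": force on the tool from outside, world axes, zero at the start; "torque": the same for the moment, N m; "grip_width": opening from 0.0 (shut) to 1.0 (fully open); "grip_force": force on a finger pad.
Only numpy, scipy, OpenCV 4.12 (cv2) and the standard library are available. Lean on these libraries where they do the work, as an engineer would, in place of code of your own. Each camera call takes 0.05 s, during which the arm holds its last target. There are 200 camera calls.

## Working session

There is one attempt and no reset: what is moved stays moved. The work goes in short steps, Python scripts to look and compute and a tool call to move; the robot and the scene stay as the last step left them, time stands still between calls to the robot, and variables do not carry over. Pictures are saved under pics/ and viewed, at most 10 in all, crops included, and the job is handed in when it is done.

Besides the shell and the picture viewer there is one more tool, called by a JSON object that holds its "fn" and its "kwargs". play_rows: Moves the arm, as the interface text tells. Shift numbers are shares of 0.1 m and turn numbers shares of 90 degrees, none past 1 either way. Its arguments: {"type":"object","properties":{"increments":{"type":"array"},"squeeze":{"type":"number"}},"required":["increments"]}

```bash
mkdir -p pics; python3 - <<'E'
from bench import ctrl
import cv2,numpy as np
s=ctrl.get_state();print(s['time'],s['position'],s['tool_rot'],s['grip_width'])
for n in('scene','side'):
    im=ctrl.get_image(n);cv2.imwrite(f'pics/{n}0.png',im[:,:,::-1])
    c=ctrl.get_calibration(n);print(n,c)
print(ctrl.get_calibration('wrist'))
E
```

```text
0.0 [ 0.17182894 -0.62643875  0.29118435] [-3.11162553e+00 -4.19181942e-01  5.54193231e-04] 1.0040086748553008
scene {'vertical_fov': 42.76611976845349, 'cx': 282.44554539751744, 'cy': 209.80723776858318, 'R': array([[ 0.61152007,  0.79110547,  0.01397644],
       [ 0.62093962, -0.4688852 , -0.62815655],
       [-0.49038473,  0.39280887, -0.77796144]]), 't': array([-0.37921559, -0.30160545,  1.53112047])}
side {'vertical_fov': 49.423196525682144, 'cx': 279.2463959536723, 'cy': 208.61403785258955, 'R': array([[-0.90690651, -0.42131289,  0.00400371],
       [-0.24224166,  0.51362074, -0.82311161],
       [ 0.34473114, -0.74745514, -0.56786552]]), 't': array([0.53605365, 0.20235745, 0.88290863])}
{'vertical_fov': 70.06593117740255, 'cx': 281.58681199140415, 'cy': 205.99973048890135, 'T_tool_cam': array([[-8.51627388e-04, -9.55774425e-01, -2.94099512e-01,
         7.99660868e-02],
       [ 9.99999556e-01, -9.32687234e-04,  1.35367773e-04,
         8.90723563e-05],
       [-4.03683916e-04, -2.94099266e-01,  9.55774795e-01,
        -9.22572894e-02],
       [ 0.00000000e+00,  0.00000000e+00,  0.00000000e+00,
         1.00000000e+00]])}
```

View pics/scene0.png

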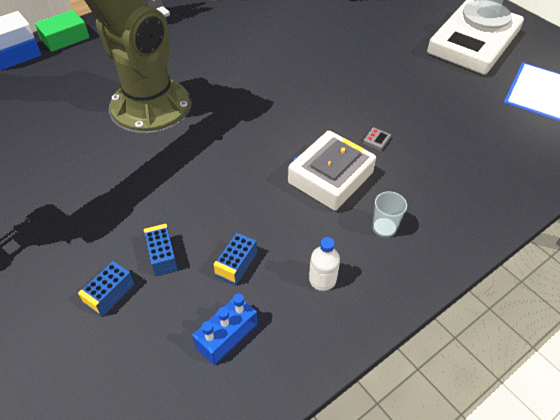

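View pics/side0.png

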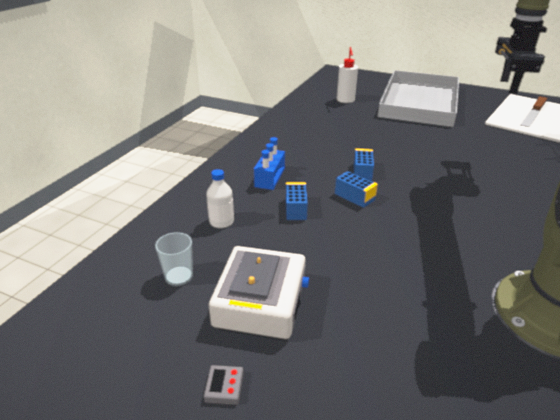

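The scene view shows three look-alike blocks, with tops at about (160,243), (107,285) and (237,252). The shaker plate's pins are at (343,151), on the yellow strip's side, and (330,163). In the side view the pins are at (252,280) and (259,260), and the blocks at (356,186), (297,198) and (364,158).

```bash
cat > h.py <<'E'
from bench import ctrl
import cv2,numpy as np
from scipy.spatial.transform import Rotation as Ro
def cam(n,s=None):
    c=ctrl.get_calibration(n);f=210/np.tan(np.radians(c['vertical_fov']/2))
    if n=='wrist':
        T=np.eye(4);T[:3,:3]=Ro.from_rotvec(s['tool_rot']).as_matrix();T[:3,3]=s['position']
        M=T@c['T_tool_cam'];A=M[:3,:3];o=M[:3,3]
    else: A=c['R'].T;o=-A@c['t']
    return A,o,f,c['cx'],c['cy']
def ray(k,p):
    A,o,f,cx,cy=k;d=A@np.array([(p[0]-cx)/f,(p[1]-cy)/f,1]);return o,d/np.linalg.norm(d)
def onz(k,p,z):
    o,d=ray(k,p);return o+d*(z-o[2])/d[2]
def tri(r1,r2):
    A=0;b=0
    for o,d in(r1,r2):
        P=np.eye(3)-np.outer(d,d);A=A+P;b=b+P@o
    return np.linalg.solve(A,b)
def project(k,X):
    A,o,f,cx,cy=k;c=A.T@(np.asarray(X)-o);return np.array([cx+f*c[0]/c[2],cy+f*c[1]/c[2]])
def blobs(im,lo,hi,amin=3):
    m=cv2.inRange(cv2.cvtColor(im,cv2.COLOR_RGB2HSV),lo,hi)
    n,l,st,ce=cv2.connectedComponentsWithStats(m)
    return [(ce[i].round(1).tolist(),int(st[i,4]),st[i,:4].tolist()) for i in range(1,n) if st[i,4]>=amin]
E
python3 - <<'E'
from h import *
np.set_printoptions(precision=4,suppress=True)
a=cam('scene');b=cam('side')
for p in((160,243),(107,283),(237,250)):
    X=onz(a,p,.05);print(p,X,np.hypot(*X[:2]),project(b,X))
for p,q in(((343,151),(252,280)),((330,163),(259,260))):
    print(tri(ray(a,p),ray(b,q)),onz(a,p,.094),onz(b,q,.094))
for n in('scene','side'):
    im=cv2.imread(f'pics/{n}0.png')[:,:,::-1].copy()
    print(n,[x for x in blobs(im,(12,130,110),(35,255,255),5) if x[1]<2000])
E
```

```text
(160, 243) [ 0.4796 -0.2291  0.05  ] 0.5315369431005428 [355.0211 180.7809]
(107, 283) [ 0.5024 -0.3657  0.05  ] 0.6214052851961945 [361.5534 156.5911]
(237, 250) [ 0.5959 -0.1062  0.05  ] 0.6052836220753984 [295.5027 193.5128]
[0.532 0.25  0.087] [0.5384 0.2456 0.094 ] [0.527  0.2551 0.094 ]
[0.5446 0.1972 0.0887] [0.5499 0.1944 0.094 ] [0.5403 0.2012 0.094 ]
scene [([352.4, 144.2], 80, [343, 138, 20, 13]), ([342.5, 150.5], 16, [341, 149, 4, 4]), ([329.0, 162.8], 10, [328, 161, 3, 4]), ([155.2, 227.3], 85, [144, 224, 23, 8]), ([224.0, 270.9], 250, [213, 261, 23, 21]), ([88.0, 299.9], 182, [78, 290, 21, 23])]
side [([504.5, 46.0], 6, [503, 45, 4, 3]), ([363.3, 149.1], 38, [355, 148, 18, 3]), ([295.2, 182.5], 41, [285, 182, 21, 2]), ([370.7, 191.0], 152, [364, 182, 14, 20]), ([258.2, 260.1], 12, [257, 258, 3, 5]), ([251.1, 279.9], 32, [249, 277, 5, 7]), ([245.2, 304.0], 141, [229, 300, 33, 9])]
```

{"fn": "play_rows", "kwargs": {"increments": [[[1,-0.76,0,0,0,0,1],[1,-0.76,0,0,0,0,1],[1,-0.76,0,0,0,0,1]]]}}

```text
time: 0.4
position: [0.2518, -0.5234, 0.2918]
tool_rot: [-3.11, -0.426, -0.003]
ft_force: [0.2, -0.2, 0.1]
grip_width: 0.997
grip_force: 0.0
```

{"fn": "play_rows", "kwargs": {"increments": [[[1,-0.76,0,0,0,0,1],[1,-0.76,0,0,0,0,1],[1,-0.76,0,0,0,0,1]]]}}

```text
time: 0.7
position: [0.3278, -0.423, 0.2921]
tool_rot: [-3.111, -0.428, -0.002]
ft_force: [0.2, 0.4, -0.4]
grip_width: 1.001
grip_force: 0.0
```

{"fn": "play_rows", "kwargs": {"increments": [[[1,-0.76,0,0,0,0,1],[1,-0.76,0,0,0,0,1],[1,-0.76,0,0,0,0,1]]]}}

```text
time: 1.0
position: [0.4036, -0.323, 0.2922]
tool_rot: [-3.111, -0.428, -0.002]
ft_force: [-0.0, -0.1, 1.1]
grip_width: 0.998
grip_force: 0.0
```

{"fn": "play_rows", "kwargs": {"increments": [[[1,-0.76,0,0,0,0,1],[1,-0.76,0,0,0,0,1],[1,-0.76,0,0,0,0,1],[1,-0.76,0,0,0,0,1],[1,-0.76,0,0,0,0,1]]]}}

```text
time: 1.5
position: [0.4771, -0.2276, 0.2918]
tool_rot: [3.113, 0.421, -0.002]
ft_force: [-0.3, -1.0, -0.8]
grip_width: 0.998
grip_force: 0.0
```

```bash
python3 - <<'E'
from h import *
s=ctrl.get_state();print(s['time'],s['position'],s['tool_rot'],s['joint_positions'],s['ft_force'])
im=ctrl.get_image('wrist');cv2.imwrite('pics/w1.png',im[:,:,::-1])
k=cam('wrist',s)
print([(x,onz(k,x[0],.05).round(4)) for x in blobs(im,(12,130,110),(35,255,255),40)])
E
```

```text
1.5 [ 0.47711888 -0.22764724  0.2918135 ] [ 3.11317019e+00  4.21379547e-01 -1.71390394e-03] [ 0.81905696  0.08659671 -0.44722983  1.73763863  0.03913058  1.3269549
 -0.93792185] [-0.2517538  -0.97436254 -0.77842641]
[(([252.6, 39.4], 78, [248, 14, 10, 52]), array([ 0.6147, -0.16  ,  0.05  ])), (([117.8, 294.8], 572, [107, 270, 28, 51]), array([ 0.284 , -0.0627,  0.05  ])), (([444.5, 295.5], 508, [430, 270, 27, 52]), array([ 0.3942, -0.4678,  0.05  ])), (([416.8, 342.9], 4492, [258, 332, 302, 20]), array([ 0.3158, -0.4627,  0.05  ])), (([412.0, 416.7], 70, [406, 414, 14, 6]), array([ 0.1893, -0.5086,  0.05  ]))]
```

View pics/w1.png

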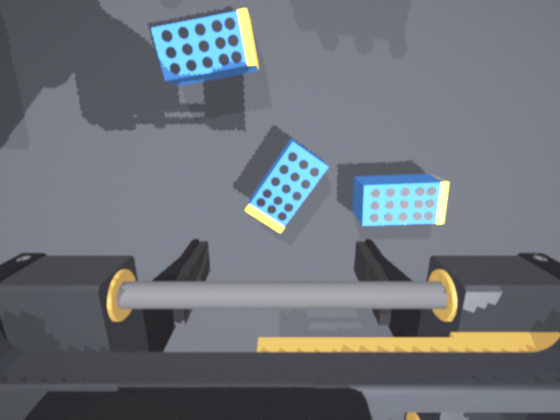

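The wrist view shows the target block at about (287,185), with its yellow end at lower left (265,219). The look-alikes are at (205,45) and (400,200).

```bash
cat >> h.py <<'E'
def block(im,k,z,near):
    """top-face rectangle on plane z: centre, size, yellow direction"""
    hsv=cv2.cvtColor(im,cv2.COLOR_RGB2HSV)
    bl=cv2.inRange(hsv,(95,90,170),(125,255,255));ye=cv2.inRange(hsv,(20,120,150),(35,255,255))
    m=cv2.morphologyEx(bl|ye,cv2.MORPH_CLOSE,np.ones((9,9)))
    n,l,st,ce=cv2.connectedComponentsWithStats(m)
    i=1+np.argmin([np.hypot(*(c-near))+(1e4 if a[4]<300 else 0) for c,a in zip(ce[1:],st[1:])])
    M=(l==i).astype(np.uint8)
    cn=max(cv2.findContours(M,0,1)[0],key=cv2.contourArea)[:,0]
    P=np.array([onz(k,p,z)[:2] for p in cn],np.float32)
    r=cv2.minAreaRect(P*1000)
    yy=np.argwhere((ye>0)&(l==i))[:,::-1].mean(0);Y=onz(k,yy,z)[:2]
    c=np.array(r[0])/1000;box=cv2.boxPoints(r)/1000
    e=[box[1]-box[0],box[2]-box[1]];e=max(e,key=np.linalg.norm);e=e/np.linalg.norm(e)
    if e@(Y-c)<0:e=-e
    return c,r[1],np.degrees(np.arctan2(e[1],e[0])),ce[i]
E
python3 - <<'E'
from h import *
s=ctrl.get_state()
im=cv2.imread('pics/w1.png')[:,:,::-1].copy()
print(block(im,cam('wrist',s),.05,(287,185)))
im=cv2.imread('pics/scene0.png')[:,:,::-1].copy();h=cv2.cvtColor(im,cv2.COLOR_RGB2HSV)
print(h[235,150:170:3].tolist())
E
```

```text
(array([ 0.47637521, -0.23334937]), (53.60872268676758, 99.66448211669922), np.float32(160.71568), array([288.26027778, 183.095     ]))
[[112, 100, 46], [106, 176, 220], [109, 150, 109], [108, 169, 164], [109, 143, 80], [15, 35, 29], [107, 181, 222]]
```

{"fn": "play_rows", "kwargs": {"increments": [[[0,0,0.3,0,0,-0.538,1],[0,0,0.6,0,0,-0.538,1],[0,0,0.7,0,0,-0.538,1],[0,0,0.7,0,0,-0.538,1],[0,0,0.7,0,0,-0.538,1],[0,0,0.7,0,0,-0.538,1],[0,0,0.7,0,0,-0.538,1]]]}}

```text
time: 2.25
position: [0.4761, -0.2297, 0.222]
tool_rot: [-2.67, -1.655, 0.001]
ft_force: [-0.6, -0.9, 0.5]
grip_width: 1.0
grip_force: 0.0
```

{"fn": "play_rows", "kwargs": {"increments": [[[0,0,0,0,0,-0.538,1],[0,0,0,0,0,-0.538,1],[0,0,0,0,0,-0.538,1],[0,0,0,0,0,-0.538,1],[0,0,0,0,0,-0.538,1],[0,0,0,0,0,-0.538,1],[0,0,0,0,0,-0.538,1]]]}}

```text
time: 2.95
position: [0.4766, -0.229, 0.2221]
tool_rot: [-1.758, -2.604, 0.001]
ft_force: [-0.1, -0.3, -0.0]
grip_width: 0.999
grip_force: 0.0
```

{"fn": "play_rows", "kwargs": {"increments": [[[0,0,0,0,0,-0.538,1],[0,0,0,0,0,-0.538,1],[0,0,0,0,0,-0.538,1],[0,0,0,0,0,-0.538,1],[0,0,0,0,0,-0.538,1],[0,0,0,0,0,-0.538,1],[0,0,0,0,0,-0.538,1],[0,0,0,0,0,-0.538,1]]]}}

```text
time: 3.75
position: [0.477, -0.2284, 0.2222]
tool_rot: [-0.538, -3.095, 0.0]
ft_force: [0.5, 0.2, -0.4]
grip_width: 1.001
grip_force: 0.0
```

```bash
python3 - <<'E'
from h import *
s=ctrl.get_state();print(s['time'],s['position'],s['tool_rot'],s['joint_positions'])
im=ctrl.get_image('wrist');cv2.imwrite('pics/w2.png',im[:,:,::-1])
k=cam('wrist',s);X=[.476,-.233,.05];p=project(k,X)
c,sz,yaw,ce=block(im,k,.05,p);print(p,c,sz,yaw,ce)
R=Ro.from_rotvec(s['tool_rot']).as_matrix()
print('tool yaw',np.degrees(np.arctan2(R[1,0],R[0,0])),'delta tool',R.T@(np.r_[c,.1]-s['position']))
E
```

```text
3.75 [ 0.47698129 -0.22835451  0.22219903] [-5.37705077e-01 -3.09511733e+00  3.24866163e-04] [ 0.98461692  0.15740554 -0.63702846  1.82357822  0.10072747  1.19293396
  1.54302373]
[277.47506967 207.1776177 ] [ 0.47429089 -0.23252744] (51.24592971801758, 101.02525329589844) 160.34427 [277.33944773 207.66489152]
tool yaw 160.2890927020318 delta tool [ 0.00111575 -0.00480851  0.12220019]
```

View pics/w2.png

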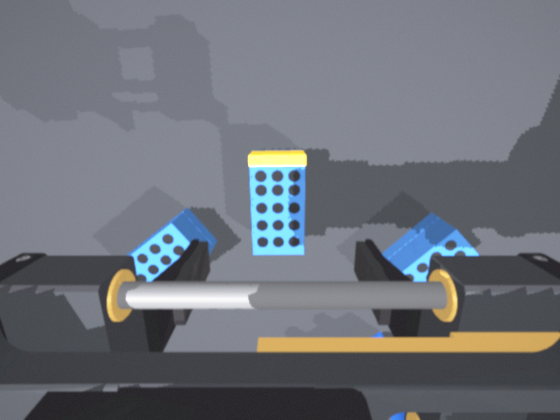

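{"fn": "play_rows", "kwargs": {"increments": [[[-0.014,-0.048,0.3,0,0,0,0.6],[-0.014,-0.048,0.6,0,0,0,0.6],[-0.014,-0.048,0.9,0,0,0,0.6],[-0.014,-0.048,0.9,0,0,0,0.6]]]}}

```text
time: 4.2
position: [0.4742, -0.2318, 0.1285]
tool_rot: [-0.532, -3.089, -0.005]
ft_force: [-0.3, -0.5, 0.7]
grip_width: 0.811
grip_force: 0.0
```

{"fn": "play_rows", "kwargs": {"increments": [[[0,0,0.25,0,0,0,0.6],[0,0,0.52,0,0,0,0.6],[0,0,0.52,0,0,0,0.6],[0,0,0.52,0,0,0,-1],[0,0,0.52,0,0,0,-1],[0,0,0.52,0,0,0,-1],[0,0,0.52,0,0,0,-1],[0,0,0.52,0,0,0,-1]]], "squeeze": 45}}

```text
time: 5.0
position: [0.478, -0.2332, 0.0818]
tool_rot: [0.529, 3.094, -0.002]
ft_force: [-0.7, 0.9, 5.8]
grip_width: 0.572
grip_force: 45.0
```

{"fn": "play_rows", "kwargs": {"increments": [[[0,0,-0.2,0,0,0,-1],[0,0,-0.5,0,0,0,-1],[0,0,-0.8,0,0,0,-1],[0,0,-1,0,0,0,-1]]]}}

```text
time: 5.4
position: [0.4771, -0.2328, 0.1819]
tool_rot: [0.529, 3.096, -0.001]
ft_force: [-0.2, -0.4, -3.8]
grip_width: 0.57
grip_force: 45.0
```

{"fn": "play_rows", "kwargs": {"increments": [[[0,0,-0.3,0,0,0,-1],[0,0,-0.6,0,0,0,-1],[0,0,-0.6,0,0,0,-1],[0,0,-0.6,0,0,0,-1]]]}}

```text
time: 5.8
position: [0.4766, -0.2328, 0.2397]
tool_rot: [-0.529, -3.096, 0.001]
ft_force: [-0.7, 0.4, -3.9]
grip_width: 0.57
grip_force: 45.0
```

```bash
python3 - <<'E'
from h import *
s=ctrl.get_state();print(s['time'],s['position'],s['tool_rot'],s['ft_force'],s['grip_width'])
R=Ro.from_rotvec(s['tool_rot']).as_matrix()
print('tool yaw',np.degrees(np.arctan2(R[1,0],R[0,0])),'delta',R.T@(np.array([.538,.224,.24])-s['position']))
E
```

```text
5.8 [ 0.47658454 -0.23278778  0.23972286] [-5.29478940e-01 -3.09622065e+00  7.42892922e-04] [-0.66182724  0.42670407 -3.90526782] 0.5702996913180061
tool yaw 160.5916432055346 delta [ 0.0938646   0.45123853 -0.00048801]
```

{"fn": "play_rows", "kwargs": {"increments": [[[0.05,0.4,0,0,0,0,-1],[0.1,0.92,0,0,0,0,-1]]]}}

```text
time: 6.0
position: [0.4957, -0.1466, 0.2376]
tool_rot: [-0.539, -3.091, -0.0]
ft_force: [1.2, 1.2, -3.3]
grip_width: 0.573
grip_force: 45.0
```

{"fn": "play_rows", "kwargs": {"increments": [[[0.05,0.46,0,0,0,0,-1],[0.1,0.92,0,0,0,0,-1]]]}}

```text
time: 6.2
position: [0.5174, -0.0531, 0.2379]
tool_rot: [-0.529, -3.093, 0.0]
ft_force: [0.4, -1.0, -4.9]
grip_width: 0.57
grip_force: 45.0
```

{"fn": "play_rows", "kwargs": {"increments": [[[0.05,0.46,0,0,0,0,-1],[0.1,0.92,0,0,0,0,-1]]]}}

```text
time: 6.4
position: [0.5386, 0.0368, 0.2379]
tool_rot: [-0.529, -3.093, 0.001]
ft_force: [1.5, -1.3, -3.6]
grip_width: 0.567
grip_force: 45.0
```

{"fn": "play_rows", "kwargs": {"increments": [[[0.05,0.46,0,0,0,0,-1],[0.1,0.92,0,0,0,0,-1],[0.1,0.92,0,0,0,0,-1]]]}}

```text
time: 6.7
position: [0.559, 0.1346, 0.2383]
tool_rot: [-0.51, -3.096, -0.01]
ft_force: [-0.5, 0.0, -3.9]
grip_width: 0.575
grip_force: 45.0
```

{"fn": "play_rows", "kwargs": {"increments": [[[0,0,0,0,0,0.636,-1],[0,0,0,0,0,0.636,-1],[0,0,0,0,0,0.636,-1],[0,0,0,0,0,0.636,-1],[0,0,0,0,0,0.636,-1],[0,0,0,0,0,0.636,-1],[0,0,0,0,0,0.636,-1],[0,0,0,0,0,0.636,-1]]]}}

```text
time: 7.5
position: [0.5597, 0.1248, 0.2378]
tool_rot: [-1.946, -2.463, 0.005]
ft_force: [-0.9, -0.7, -3.5]
grip_width: 0.575
grip_force: 45.0
```

```bash
python3 - <<'E'
from h import *
s=ctrl.get_state();print(s['time'],s['position'],s['tool_rot'],s['joint_positions'])
im=ctrl.get_image('wrist');cv2.imwrite('pics/w3.png',im[:,:,::-1])
k=cam('wrist',s)
for x in blobs(im,(10,100,80),(35,255,255),20):
    if x[0][1]<300: print(x,onz(k,x[0],.0925))
R=Ro.from_rotvec(s['tool_rot']).as_matrix()
print('tool yaw',np.degrees(np.arctan2(R[1,0],R[0,0])))
E
```

```text
7.5 [0.55972608 0.12482868 0.23781317] [-1.94620464 -2.4626854   0.00481711] [ 0.35613512  0.26697818 -0.72223108  1.69495771  0.18388138  1.25340005
 -0.17371395]
([284.4, 46.4], 170, [277, 36, 16, 20]) [0.53076247 0.24830003 0.0925    ]
([284.2, 125.5], 81, [280, 121, 10, 10]) [0.54330989 0.19526722 0.0925    ]
([281.4, 194.7], 4125, [222, 176, 119, 37]) [0.55384554 0.14138428 0.0925    ]
([181.2, 295.6], 546, [174, 269, 19, 53]) [0.48658311 0.02717745 0.0925    ]
([382.0, 295.6], 536, [371, 269, 19, 53]) [0.66507862 0.06994259 0.0925    ]
tool yaw 103.36293176766442
```

View pics/w3.png

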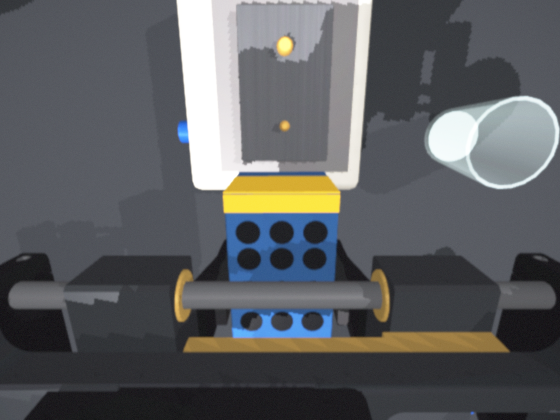

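The wrist view shows the thick pin at (284,44), the thin pin at (284,125) and the held block's yellow top edge near row 192, columns 222–341.

```bash
python3 - <<'E'
from h import *
s=ctrl.get_state()
im=cv2.imread('pics/w3.png')[:,:,::-1].copy()
print(im[172:216:2,282].tolist())
for r in(186,192,196,205):
    y=cv2.inRange(cv2.cvtColor(im[r:r+1],cv2.COLOR_RGB2HSV),(15,100,80),(35,255,255))[0];n=np.flatnonzero(y);print(r,n.min(),n.max())
k=cam('wrist',s);R=Ro.from_rotvec(s['tool_rot']).as_matrix()
t=lambda p,z:(R.T@(onz(k,p,z)-s['position'])*1000).round(1)
zb=s['position'][2]-.0818
for r in(190,192,194):print(r,t((281.5,r),zb+.05))
print('bottom',t((281.5,176),zb))
for p,z in(((284.2,125.5),.0925),((284.6,44),.093)):print(t(p,z))
E
```

```text
[[74, 95, 130], [65, 87, 122], [175, 149, 77], [215, 173, 50], [215, 172, 48], [216, 174, 51], [215, 173, 50], [215, 174, 50], [214, 172, 49], [220, 178, 51], [244, 214, 68], [236, 206, 85], [252, 231, 67], [252, 232, 66], [253, 233, 70], [252, 231, 66], [252, 232, 68], [252, 231, 66], [252, 232, 66], [252, 231, 67], [221, 189, 133], [65, 109, 172]]
186 228 335
192 223 340
196 222 340
205 223 339
190 [49.8 -1.1 31.8]
192 [49.  -1.1 31.8]
194 [48.1 -1.2 31.8]
bottom [45.8 -1.2 81.8]
[ 72.3   0.9 145.6]
[128.3   1.1 145.2]
```

{"fn": "play_rows", "kwargs": {"increments": [[[0.3,0.01,0,0,0,0,-1],[0.7,0.023,0,0,0,0,-1],[0.996,0.023,0,0,0,0,-1],[0.996,0.023,0.25,0,0,0,-1],[0.996,0.023,0.45,0,0,0,-1],[0.996,0.023,0.54,0,0,0,-1],[0.996,0.023,0.54,0,0,0,-1]]]}}

```text
time: 8.25
position: [0.5391, 0.2219, 0.1841]
tool_rot: [-1.945, -2.464, 0.005]
ft_force: [-0.0, -0.5, -3.2]
grip_width: 0.576
grip_force: 45.0
```

```bash
python3 - <<'E'
from h import *
s=ctrl.get_state();print(s['time'],s['position'],s['tool_rot'],s['ft_force'])
a=ctrl.get_image('scene')[80:230,270:420];b=ctrl.get_image('side')[180:330,180:330]
cv2.imwrite('pics/v4.png',np.hstack([cv2.resize(x,(400,400),interpolation=2) for x in(a,b)])[:,:,::-1])
E
```

```text
8.25 [0.53911861 0.22192947 0.18410203] [-1.94512877 -2.46383241  0.00528247] [-0.00776371 -0.46449207 -3.18901409]
```

View pics/v4.png

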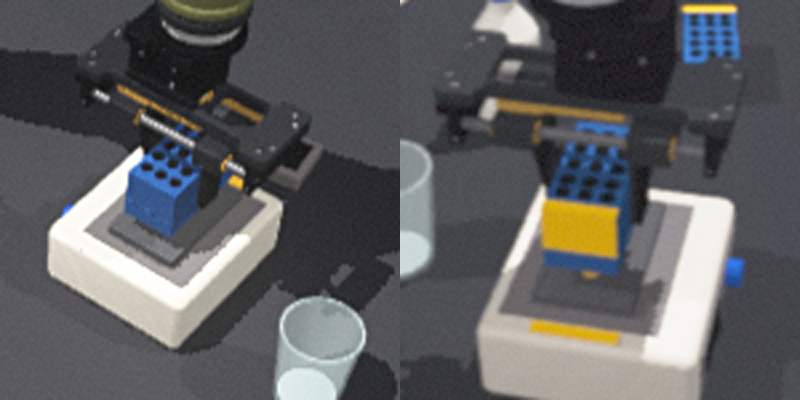

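The crops show the block over the pins. In the side view the thick pin just shows at (591,273), below the end's bottom edge, which runs from (543,265) to (620,273).

```bash
python3 - <<'E'
from h import *
np.set_printoptions(precision=4,suppress=True)
s=ctrl.get_state();zb=s['position'][2]-.0818
y=np.array([-.2312,.9729]);x=np.array([.9729,.2312])
k=cam('side');E=onz(k,(248.1,280.9),zb)[:2];C=E-.048*y
P=onz(k,(251.1,279.4),.0925)[:2];P2=onz(k,(258.2,259.9),.0925)[:2];S=(P+P2)/2
print('block',C,'seat',S,'block-seat x,y mm',1000*(C-S)@x,1000*(C-S)@y)
k=cam('scene') # -y end bottom edge corners in crop /2.667
q=lambda u,v:(270+u*.375,80+v*.375)
A=(onz(k,q(127,206),zb)+onz(k,q(184,234),zb))[:2]/2;C=A+.048*y
S=(onz(k,(342.5,150.3),.0925)+onz(k,(329,162.6),.0925))[:2]/2
print('block',C,'seat',S,'block-seat x,y mm',1000*(C-S)@x,1000*(C-S)@y)
E
```

```text
block [0.5377 0.2232] seat [0.5363 0.2266] block-seat x,y mm 0.5698706871048639 -3.5932677857627526
block [0.5422 0.2315] seat [0.5407 0.2209] block-seat x,y mm 3.951488896141863 9.908520287702746
```

{"fn": "play_rows", "kwargs": {"increments": [[[0,0,0.03,0,0,0,-1],[0,0,0.06,0,0,0,-1],[0,0,0.09,0,0,0,-1],[0,0,0.11,0,0,0,-1],[0,0,0.12,0,0,0,-1],[0,0,0.12,0,0,0,-1]]]}}

```text
time: 8.95
position: [0.5401, 0.2228, 0.174]
tool_rot: [-1.948, -2.465, 0.001]
ft_force: [-0.1, -0.4, -4.2]
grip_width: 0.568
grip_force: 45.0
```

{"fn": "play_rows", "kwargs": {"increments": [[[0,0,0.02,0,0,0,-1],[0,0,0.03,0,0,0,-1],[0,0,0.04,0,0,0,-1],[0,0,0.04,0,0,0,-1]]]}}

```text
time: 9.35
position: [0.5396, 0.2227, 0.1704]
tool_rot: [-1.948, -2.465, 0.002]
ft_force: [-2.8, -1.5, -0.3]
grip_width: 0.574
grip_force: 45.0
```

{"fn": "play_rows", "kwargs": {"increments": [[[-0.003,-0.015,0,0,0,0,-1],[-0.003,-0.015,0,0,0,0,-1],[-0.003,-0.015,0.02,0,0,0,-1],[-0.003,-0.015,0.03,0,0,0,-1],[-0.003,-0.015,0.03,0,0,0,-1]]]}}

```text
time: 9.85
position: [0.5387, 0.2221, 0.1668]
tool_rot: [-1.948, -2.465, 0.0]
ft_force: [0.7, -0.7, -3.6]
grip_width: 0.57
grip_force: 45.0
```

{"fn": "play_rows", "kwargs": {"increments": [[[0,0,0.01,0,0,0,-1],[0,0,0.02,0,0,0,-1],[0,0,0.03,0,0,0,-1],[0,0,0.03,0,0,0,-1]]]}}

```text
time: 10.25
position: [0.5389, 0.2223, 0.1651]
tool_rot: [1.947, 2.464, 0.0]
ft_force: [-3.3, -1.2, 4.9]
grip_width: 0.572
grip_force: 45.0
```

{"fn": "play_rows", "kwargs": {"increments": [[[0,-0.008,0,0,0,0,-1],[0,-0.008,0,0,0,0,-1],[0,-0.008,0.02,0,0,0,-1],[0,-0.008,0.04,0,0,0,-1],[0,-0.008,0.04,0,0,0,-1]]]}}

```text
time: 10.75
position: [0.5387, 0.2223, 0.1616]
tool_rot: [1.947, 2.464, 0.002]
ft_force: [-2.6, -1.4, 7.7]
grip_width: 0.574
grip_force: 45.0
```

{"fn": "play_rows", "kwargs": {"increments": [[[0,0,0.02,0,0,0,-1],[0,0,0.04,0,0,0,-1],[0,0,0.04,0,0,0,-1]]]}}

```text
time: 11.05
position: [0.5388, 0.2223, 0.1581]
tool_rot: [1.947, 2.463, 0.002]
ft_force: [-2.4, -2.2, 10.6]
grip_width: 0.572
grip_force: 45.0
```

Near the stop. I'll push slightly further to confirm it, then check.

{"fn": "play_rows", "kwargs": {"increments": [[[0,0,0.01,0,0,0,-1],[0,0,0.015,0,0,0,-1],[0,0,0.015,0,0,0,-1],[0,0,0.015,0,0,0,-1],[0,0,0.015,0,0,0,-1]]]}}

```text
time: 11.55
position: [0.5387, 0.2224, 0.1578]
tool_rot: [1.947, 2.463, 0.001]
ft_force: [-5.5, -2.4, 16.7]
grip_width: 0.572
grip_force: 45.0
```

```bash
python3 - <<'E'
from h import *
s=ctrl.get_state();print(s['time'],s['position'],s['tool_rot'],s['ft_force'])
a=ctrl.get_image('scene')[80:230,270:420];b=ctrl.get_image('side')[180:330,180:330]
cv2.imwrite('pics/v5.png',np.hstack([cv2.resize(x,(400,400),interpolation=2) for x in(a,b)])[:,:,::-1])
E
```

```text
11.55 [0.53873421 0.22237541 0.15777143] [1.94669059e+00 2.46296649e+00 1.35154079e-03] [-5.50201521 -2.4092076  16.73216176]
```

View pics/v5.png

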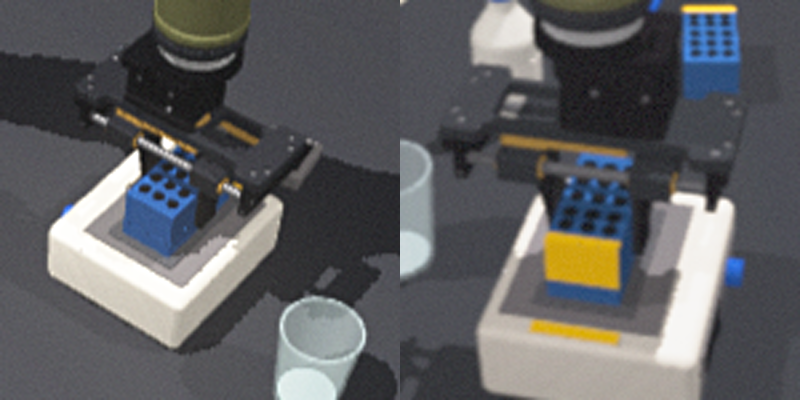

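The force rose sharply at the stop. The views show the block flat on the plate, with the plate sunk flush and the yellow end, (583,260) in the crop, on the strip's side.

```bash
python3 -c "
from bench import ctrl
print(ctrl.close_job())"
```

```text
the job is handed in; nothing more can be done
None
```

I handed the job in at about 11.7 s with the block over both pins, its yellow end at the thick pin. The gripper is still holding it pressed against the plate's stop: the push force jumped from 10.6 to 16.7 N there. The hand-in call returned no verdict.

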